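# Gap the press support blocks with a spacer bar

## Task

Set up the screw press for pushing out safety valves: lay the square steel spacer bar on the press bed along the inner side of the bolted support block, then set the loose support block on the bed and slide it up snug against the bar, level with the bolted block's ends. Then draw the bar out and lay it back on the counter, so that the two blocks stand parallel with an even bar-wide gap, and leave the coffee pot chamber and the two filter plates where they are.

Things in the scene. Friction and masses are not known exactly. Their poses are not given: they have to be found in the camera images.
- press: fixed green two-pillar bench screw press, its open front to the robot's right; origin: centre of the base's underside, on the counter; x from its front to its back, y from its far to its near pillar (towards the robot), z up. Base 180 (x) x 330 (y) x 25 mm high; pillars of radius 13 (collars 21) mm at x 0, y +-138, to 311 mm; tommy bar along y (+-111 mm), 375 mm above the counter
- bed (a point): centre of the top of the press bed, a flat steel plate 96 (x) x 240 (y) mm, 50 mm above the counter, 25 mm above the base; axes as the press
- pad (a point): centre of the underside of the round thrust pad (radius 22 mm), 120 mm above the bed; over it a crosshead 50 mm deep (x +-25 mm) from 190 to 240 mm above the bed. They bar an upright gripper from the middle of the bed; one that comes from the press's front, leaning back away from the press by 30 to 45 degrees, reaches it
- stop (a point): middle of the lower edge of the bolted block's inner side, at bed level; axes as the press, 7 mm from its middle plane on the -y side. The bolted block (steel, 90 (x) x 30 (y) x 30 mm high, cannot move) stands on the bed at x -45 to +45, y -30 to 0 mm from here; the free bed lies on its inner side, towards the robot, at y 0 to +127 mm
- block: loose steel support block, 90 (x) x 30 (y) x 30 mm, about 0.62 kg, twin of the bolted one; origin at its centre, x along its length. It starts lying on the counter before the press's front, to the robot's right
- bar: steel spacer bar (square key steel), 140 (x) x 14 x 14 mm, about 0.21 kg; origin at its centre, x along its length. It starts lying on the counter next to the loose block. It is 50 mm longer than the blocks: laid with one end out over the front edge of the bed, it can be gripped there and pulled out; gripped off centre there, or twisted, it levers the loose block away
- chamber: bystander: octagonal aluminium upper chamber of a coffee pot, standing, with lid, red knob, spout and black handle; 126 mm high, about 100 mm across, handle to 95 mm from the axis along its -x; origin at the centre of its underside
- filter_a: bystander: round stainless filter plate, diameter 62, 3 mm thick, lying flat; origin at the centre of its underside
- filter_b: bystander: the second filter plate, same as the first
- gasket_post: bystander, fixed: chrome post 176 mm high on a round base of radius 40 mm, with a white gasket clipped to it; origin at the centre of its underside

How it is judged:
On the way, in this order (a step that is already met when the one before it is completed fails the run):
1. the spacer bar lies on the press bed along the bolted block's inner side (y of bar in the frame of stop between 0.004 and 0.019 m and x of bar in the frame of stop between -0.055 and 0.055 m and z of bar in the frame of stop between 0.004 and 0.0105 m and angle between the x axis of bar and the x axis of press, either way round below 0.15 rad), for 0.2 s.
2. the loose block stands on the bed, snug against the bar and the bar against the bolted block (y of bar in the frame of stop below 0.0095 m and angle between the x axis of each of bar, block and the x axis of press, either way round below 0.05 rad and x of bar in the frame of stop between -0.06 and 0.06 m and z of bar in the frame of stop below 0.0105 m and y of block in the frame of stop between 0.026 and 0.032 m and x of block in the frame of stop between -0.012 and 0.012 m and z of block in the frame of stop between 0.012 and 0.018 m), for 0.2 s.
At the end, for the whole second after the job is handed in: The loose block rests on the press bed parallel to the bolted block (within 0.05 rad), 14 mm from it (within 3 mm, at the middle), ends level within 12 mm; the bar lies flat and still on the counter; pot chamber and filter plates are within 20 mm of where they stood (y of block in the frame of stop between 0.026 and 0.032 m and x of block in the frame of stop between -0.012 and 0.012 m and z of block in the frame of stop between 0.012 and 0.018 m and angle between the x axis of block and the x axis of press, either way round below 0.05 rad and linear speed of block below 0.01 m/s and height (world z) of bar below 0.011 m and angle between bar's own x axis and vertical above 1.5 rad and linear speed of bar below 0.02 m/s and distance of each of chamber, filter_a, filter_b from where it was at the start of the episode below 0.02 m); the robot touches nothing.
It fails at once if the pot chamber or a filter plate is knocked out of its place (distance of any of chamber, filter_a, filter_b from where it was at the start of the episode above 0.02 m).
It also fails if it takes over 72 s, if anything falls off the work surface, if the arm or the gripper's body presses on something with over 40 N, if the wrist force passes 120 N, or if a joint passes its speed limit or range.

## Robot

A 6-joint arm with a two-finger parallel gripper is mounted at the origin on the work surface. World frame = base frame: x ahead of the robot, y to its left, z up, the work surface at z = 0. Lengths are in m, angles in rad, forces in N, time in s.
With the tool pointing down it reaches from about 0.4 to 0.825 m from the base axis. Payload 7 kg.
Tool frame: the origin (TCP) lies at the centre of the arm's flange, where the gripper is bolted on; the fingertips stand tip_extent ahead of it and the grasp point (between the pads) lies 155 mm ahead of it (tip_extent is the distance from the TCP to the fingertips, in m); z points along the fingers, y is the line along which they close (so a half turn about z gives the same grasp; the last joint's range is limited). The gripper opens to 85 mm and grips with 20 to 120 N. Pads are 22 mm wide; open, the fingers measure 114 mm over their backs; the gripper's body (76 mm by 85 mm) begins 54 mm behind the grasp point. The pads swing forward as they close: fully open they stand 13 mm farther back than shut.
Start: joints at [1.531, 0.359, 0.012, 0, -1.224, -0.288], TCP at [0.217, 0.639, 0.405] pointing down, gripper open.
Joint ranges: [-3.07, 3.07], [-1.43, 2.12], [-1.02, 1.25], [-3.03, 1.67], [-3.05, -0], [-3.03, 3.03]. Speed limits (rad/s): [2.39, 2.39, 3.01, 3.14, 3.14, 3.14].

## Interface

Orientations are given as [roll, pitch, yaw] about the fixed x, y, z axes, in that order (R = Rz(yaw) Ry(pitch) Rx(roll)).
In Python, from cell import * gives the robot as it stands.
- The arm moves only by the tool arm_command, never from a script. Its argument "motion" is one flat list of numbers, 7 for each row, row after row: the closure, from 0 (fully open) to 1 (shut), then the shift along the tool's x, y, z in m, then the turn, a rotation vector about the tool's x, y, z in rad. A call has 1 to 20 rows; each row is the pose to reach, as a shift and turn from the pose commanded when the call began, along the tool's axes at that moment; what a row does not reach only later rows make up. A row lasts 1/8 s, in which the tool goes at most 62.5 mm and 10.7 degrees, less where a joint would pass 70% of its speed; a pose out of reach is approached as far as the arm can. A call with a gripper value outside its range is refused whole. The fingers move at their own pace and stop on an object; "newtons" is the grip in N (left out, the last holds). Time passes only in rows, so rows that repeat a pose let the fingers close. It gives the time, the measured TCP pose, the force, the opening and the grip force at its end, in the units of the state.
- read_state(): the state, without advancing time (a new reading comes with each control period).
- capture(name): name is "scene" or "top" or "wrist"; returns a dict with "frame" (420x560x3 uint8, red, green, blue), "z_map" (420x560 float32, m along the optical axis (not along the pixel's ray), 0 where there is no reading), "fx", "fy", "cx", "cy" (pixels), "T" (4x4, takes a point from camera to world coordinates). Camera axes: x right, y down, z forward; pixel columns grow to the right and rows downward; lengths in m; the calibration is good to about 2 mm. A picture is of the moment at which its call begins.
- hand_in(): hands the job in; it is judged then, once.
The state is a dict: "time_s": time; "qpos": joint angles; "joint_vel": joint speeds; "tau": joint torques, N m; "ee_pos": TCP position; "ee_rot": TCP orientation; "contact_force": force on the tool from outside, world axes, zero at the start; "torque": the same for the moment, N m; "finger_gap": opening from 0.0 (shut) to 1.0 (fully open); "grasp_force": force on a finger pad.
Only numpy, scipy, OpenCV 4.12 (cv2) and the standard library are available. Lean on these libraries where they do the work, as an engineer would, in place of code of your own. Each camera call takes 0.05 s, during which the arm holds its last target. There are 200 camera calls.

## Working session

There is one attempt and no reset: what is moved stays moved. The work goes in short steps, Python scripts to look and compute and a tool call to move; the robot and the scene stay as the last step left them, time stands still between calls to the robot, and variables do not carry over. Pictures are saved under pics/ and viewed, at most 10 in all, crops included, and the job is handed in when it is done.

Besides the shell and the picture viewer there is one more tool, called after "Call:" as name(argument=value, ...) on one line, values as JSON. arm_command: Moves the arm, as the interface text tells. Its arguments: {"type":"object","properties":{"motion":{"type":"array"},"newtons":{"type":"number"}},"required":["motion"]}

```bash
ls; mkdir -p pics
python3 - <<'E'
from cell import *
import cv2, numpy as np
s=read_state(); print(s)
for n in("scene","top"):
    c=capture(n); cv2.imwrite(f"pics/{n}0.png",c["frame"][:,:,::-1]); np.savez(f"{n}0.npz",**c); print(n,c["fx"],c["cx"],c["cy"],np.round(c["T"],3).tolist())
E
```

```text
pics
{'time_s': 0.0, 'qpos': array([ 1.53107848e+00,  3.59359099e-01,  1.10347485e-02, -3.68028433e-04,
       -1.22408395e+00, -2.88088142e-01]), 'joint_vel': array([-0.00054364,  0.00016413,  0.00090756, -0.00027044,  0.00249991,
       -0.0030368 ]), 'tau': array([ 1.28559874e-03, -5.83311617e+01,  2.93437797e+01,  6.93725020e+00,
       -5.61908557e-03,  1.72222087e-05]), 'ee_pos': array([0.21726948, 0.63885654, 0.40376769]), 'ee_rot': array([ 3.13994881e+00, -1.26328554e-04, -3.27931226e-01]), 'contact_force': array([-0.14171453, -0.31881735,  0.90517996]), 'torque': array([-0.01464682, -0.04094646,  0.00266213]), 'grasp_force': 0.0, 'finger_gap': 1.002505748022545}
scene 410.2780849544772 280.3456873436403 212.136100675229 [[0.884, -0.298, 0.361, 0.221], [-0.468, -0.533, 0.705, -0.671], [-0.018, -0.792, -0.61, 0.729], [0.0, 0.0, 0.0, 1.0]]
top 466.74980478880866 287.96682958631476 206.8040577535325 [[-0.021, -0.995, 0.096, 0.426], [-1.0, 0.021, -0.002, 0.009], [0.0, -0.096, -0.995, 1.459], [0.0, 0.0, 0.0, 1.0]]
```

View pics/scene0.png

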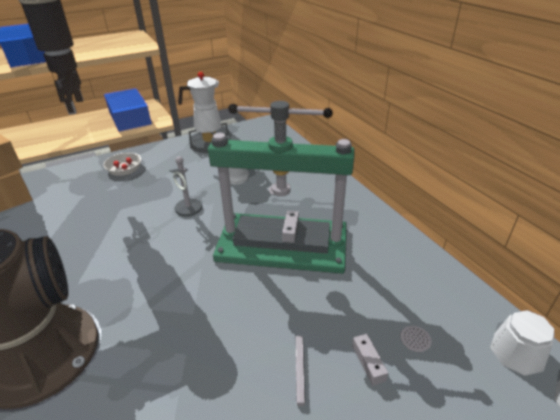

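View pics/top0.png

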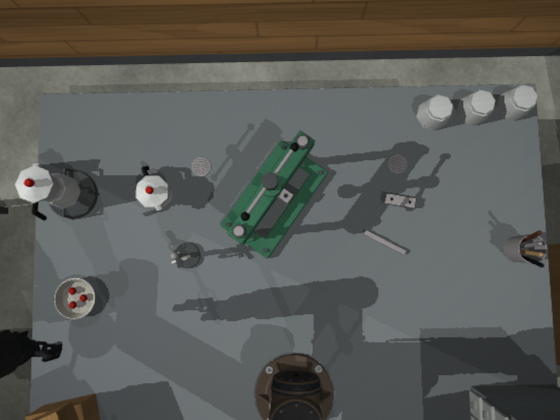

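The scene view shows the bar at (300,370), the loose block at (370,358), filter_b at (416,338) and the bolted block at (290,225). In the top view they are: bar (385,242), block (400,200), press around (275,195), filters (397,163) and (201,167), chamber (153,190), post (187,255).

```bash
cat > h.py <<'E'
import numpy as np, cv2
from scipy.spatial.transform import Rotation as Ro
def cloud(c):
    z=c["z_map"]; v,u=np.indices(z.shape)
    P=np.stack([(u-c["cx"])/c["fx"]*z,(v-c["cy"])/c["fy"]*z,z],-1)
    W=P@c["T"][:3,:3].T+c["T"][:3,3]; W[z==0]=np.nan
    return W
def ray(c,uv,h):
    uv=np.asarray(uv,float).reshape(-1,2)
    d=np.c_[(uv[:,0]-c["cx"])/c["fx"],(uv[:,1]-c["cy"])/c["fy"],np.ones(len(uv))]@c["T"][:3,:3].T
    o=c["T"][:3,3]; return o[:2]+d[:,:2]*((h-o[2])/d[:,2])[:,None]
def rect(p):  # centre, (long,short), yaw of long side
    (cx,cy),(w,h),a=cv2.minAreaRect((np.asarray(p)*1000).astype(np.float32))
    if w<h: w,h,a=h,w,a+90
    return round(cx,1),round(cy,1),round(w,1),round(h,1),round((a+90)%180-90,2)
E
python3 - <<'E'
from h import *
for n in("top","scene"):
    c=dict(np.load(f"{n}0.npz")); W=cloud(c); hsv=cv2.cvtColor(c["frame"],cv2.COLOR_RGB2HSV)
    z=W[...,2]; print(n,"table z",np.nanmedian(z[(abs(W[...,0]-.5)<.3)&(abs(W[...,1])<.3)]))
    g=(hsv[...,0]>50)&(hsv[...,0]<90)&(hsv[...,1]>110)&(z<.04)&(z>.01)
    uv=np.argwhere(g)[:,::-1]; print("base",g.sum(),rect(ray(c,uv,.025)))
    box=(W[...,0]>.3)&(W[...,0]<.85)&(W[...,1]<.2)&(W[...,1]>-.45)
    m=(hsv[...,1]<60)&(hsv[...,2]>130)&(z<.1)&box
    k,l,st,ce=cv2.connectedComponentsWithStats(m.astype(np.uint8))
    for i in range(1,k):
        if st[i,4]>25:
            uv=np.argwhere(l==i)[:,::-1]; h=np.nanmedian(z[l==i]); print(np.round(ce[i]),st[i,4],"h",round(float(h),3),rect(ray(c,uv,h)))
E
```

```text
top table z 0.000621654486931078
base 2338 (591.7, 48.2, 324.5, 175.3, -36.21)
[427. 116.] 242 h 0.059 (833.1, -431.0, 66.7, 43.7, -61.35)
[285. 196.] 59 h 0.08 (593.2, 13.6, 29.0, 26.6, 55.25)
[394. 199.] 115 h 0.03 (581.2, -322.7, 51.2, 27.1, 79.23)
[411. 203.] 38 h 0.03 (571.7, -370.8, 27.7, 22.2, -13.89)
[384. 242.] 158 h 0.014 (450.9, -289.5, 135.7, 11.1, 62.04)
scene table z -0.0009487854965453124
base 201 (564.5, -12.6, 317.6, 114.0, -26.11)
[304. 210.] 1344 h -0.002 (726.7, 140.9, 252.8, 126.8, 2.42)
[425. 301.] 8353 h -0.001 (753.6, -172.8, 563.0, 279.1, -81.33)
[217. 231.] 96 h -0.002 (467.9, 183.1, 44.0, 40.0, 9.84)
[274. 348.] 17934 h -0.001 (389.6, -146.4, 711.1, 269.6, -72.97)
[336. 296.] 3233 h -0.002 (623.1, -152.3, 322.6, 137.6, -36.28)
[366. 347.] 379 h 0.029 (579.4, -324.2, 58.6, 32.1, 78.35)
[387. 372.] 469 h 0.0 (596.2, -374.6, 79.7, 35.6, -46.05)
```

```bash
cat >> h.py <<'E'
def frame(yaw_deg,tilt_deg):
    """tool frame: fingers close across direction yaw, lean tilt back from it (z heads to +dir)."""
    a,t=np.radians([yaw_deg,tilt_deg]); b=np.array([np.cos(a),np.sin(a),0])
    z=np.sin(t)*b-np.cos(t)*np.array([0,0,1]); y=np.array([-np.sin(a),np.cos(a),0]); x=np.cross(y,z)
    return np.c_[x,y,z]
def rel(s,R,p=None,g=None):
    """shift+turn from state s to tool frame R with TCP p or grasp point g"""
    R0=Ro.from_euler("xyz",s["ee_rot"]).as_matrix()
    p=np.array(p) if g is None else np.array(g)-.155*R[:,2]
    return np.round(np.r_[R0.T@(p-s["ee_pos"]),Ro.from_matrix(R0.T@R).as_rotvec()],4)
E
python3 - <<'E'
import cell; from cell import *
from h import *
print([(n,getattr(cell,n)) for n in dir(cell) if "tip" in n.lower()])
s=read_state()
for yaw,t,p in((161.2,0,(.217,.639,.56)),(110,0,(.36,.3,.58)),(75,0,(.42,0,.58)),(65,0,(.45,-.3,.45))): print(p,rel(s,frame(yaw,t),p))
E
```

```text
[('tip_extent', 0.1734)]
(0.217, 0.639, 0.56) [-2.000e-04  2.000e-04 -1.561e-01  1.500e-03 -1.000e-04  2.000e-04]
(0.36, 0.3, 0.58) [ 2.443e-01  2.751e-01 -1.757e-01  1.300e-03 -8.000e-04  8.939e-01]
(0.42, 0, 0.58) [ 3.9770e-01  5.3980e-01 -1.7530e-01  1.1000e-03 -1.2000e-03  1.5047e+00]
(0.45, -0.3, 0.45) [ 5.2270e-01  8.1400e-01 -4.4900e-02  1.0000e-03 -1.4000e-03  1.6793e+00]
```

Call:
arm_command(motion=[0,0,0,-0.06,0,0,0,0,0,0,-0.12,0,0,0,0,0.04,0.05,-0.16,0,0,0.15,0,0.08,0.1,-0.175,0,0,0.3,0,0.12,0.14,-0.175,0,0,0.45,0,0.16,0.18,-0.175,0,0,0.6,0,0.2,0.23,-0.175,0,0,0.75,0,0.244,0.275,-0.175,0,0,0.89,0,0.28,0.33,-0.175,0,0,1.02,0,0.31,0.38,-0.175,0,0,1.15,0,0.34,0.43,-0.175,0,0,1.27,0,0.37,0.485,-0.175,0,0,1.39,0,0.4,0.54,-0.175,0,0,1.5,0,0.42,0.59,-0.175,0,0,1.55,0,0.44,0.64,-0.17,0,0,1.6,0,0.46,0.69,-0.14,0,0,1.64,0,0.49,0.75,-0.1,0,0,1.68,0,0.52,0.81,-0.06,0,0,1.68,0,0.52,0.81,-0.05,0,0,1.68,0,0.52,0.81,-0.05,0,0,1.68])

```text
time_s: 2.6
ee_pos: [0.4483, -0.2967, 0.4514]
ee_rot: [3.136, -0.001, -2.011]
contact_force: [-0.3, 0.9, 1.4]
finger_gap: 1.0
grasp_force: 0.0
```

Run:
```python
from cell import *
from h import *
s=read_state(); print(s["ee_pos"],s["ee_rot"],s["qpos"])
c=capture("wrist"); np.savez("w1.npz",**c); cv2.imwrite("pics/w1.png",c["frame"][:,:,::-1]); print(c["fx"],np.round(c["T"],3))
```

```text
[ 0.44833567 -0.29673425  0.45141445] [ 3.13558782e+00 -7.12702118e-04 -2.01094768e+00] [-2.20129528e-01  1.05608378e-01 -2.13906894e-01 -6.46557535e-04
 -1.25729674e+00 -2.19822725e-01]
301.8519840968592 [[-0.905  0.404  0.134  0.413]
 [ 0.426  0.854  0.298 -0.373]
 [ 0.006  0.327 -0.945  0.42 ]
 [ 0.     0.     0.     1.   ]]
```

View pics/w1.png

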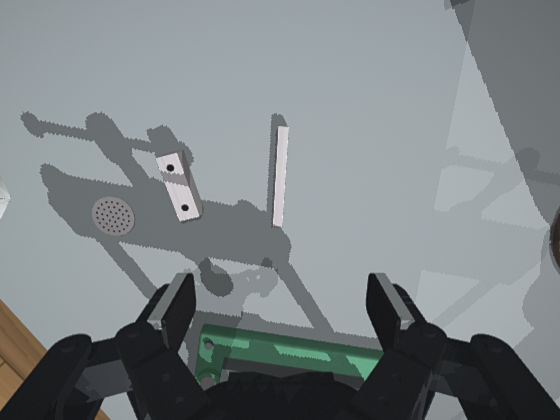

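The wrist view shows the bar from (283,127) to (277,226), the loose block at (160–200, 152–220) and the filter at (113,215). The green press base is at (200–380, 330–380).

```bash
cat >> h.py <<'E'
def objs(c,hs,box,vmin=150,amin=60):
    W=cloud(c); z=W[...,2]; out=[]
    for h in hs:
        m=(abs(z-h)<.005)&(W[...,0]>box[0])&(W[...,0]<box[1])&(W[...,1]>box[2])&(W[...,1]<box[3])
        k,l,st,ce=cv2.connectedComponentsWithStats(m.astype(np.uint8))
        for i in range(1,k):
            if st[i,4]>amin:
                uv=np.argwhere(l==i)[:,::-1]; q=rect(ray(c,uv,h)); out.append(q); print(h,st[i,4],np.round(ce[i]),"z",round(float(np.median(z[l==i])),4),q)
    return out
E
python3 - <<'E'
from h import *
c=dict(np.load("w1.npz")); objs(c,(.014,.03),(.35,.75,-.45,-.15)); objs(c,(.025,.05,.08),(.35,.75,-.2,.2))
W=cloud(c); print("table",np.nanmedian(W[80:120,330:420,2]))
# colour-based: bright bar
g=c["frame"].min(-1); m=(g>175)
k,l,st,ce=cv2.connectedComponentsWithStats(m.astype(np.uint8))
for i in range(1,k):
    if st[i,4]>150: uv=np.argwhere(l==i)[:,::-1]; print(st[i,4],ce[i],rect(ray(c,uv,.014)),rect(ray(c,uv,.03)))
from cell import *
s=read_state()
E
```

```text
0.014 1020 [280. 175.] z 0.0126 (449.8, -290.8, 138.3, 13.9, 61.31)
0.014 158 [190. 180.] z 0.014 (562.2, -337.9, 89.1, 4.3, 79.34)
0.03 1520 [177. 186.] z 0.0286 (575.5, -340.5, 89.3, 30.9, 78.49)
0.025 4616 [278. 356.] z 0.0234 (577.4, 3.6, 298.5, 100.9, -35.82)
0.05 165 [228. 373.] z 0.048 (648.2, -50.3, 56.6, 25.7, -0.88)
table -0.001240763456660604
973 [280.27749229 174.59301131] (449.9, -290.0, 138.6, 13.4, 61.33) (448.4, -293.3, 133.1, 12.8, 61.33)
343 [169.7696793  163.04373178] (576.8, -369.9, 30.5, 28.6, -11.31) (570.4, -370.0, 29.3, 27.5, -11.31)
720 [181.72916667 200.04166667] (586.0, -323.0, 59.3, 30.0, 78.94) (579.1, -325.0, 57.0, 28.8, 78.94)
187 [  3.27807487 200.89304813] (814.1, -421.8, 46.2, 11.9, 47.99) (798.3, -419.9, 44.4, 11.5, 47.99)
```

Run:
```python
from cell import *
from h import *
s=read_state(); R=frame(61.35,30)
print(rel(s,R,g=(.4264,-.3335,.10)),rel(s,R,g=(.4264,-.3335,.0225)))
```

```text
[ 0.1206  0.0082  0.2191  0.0191 -0.5242  0.0588] [ 0.1205  0.0079  0.2966  0.0191 -0.5242  0.0588]
```

Call:
arm_command(motion=[0.3,0.03,0.002,0.05,0.005,-0.13,0.015,0.5,0.06,0.004,0.1,0.01,-0.26,0.03,0.5,0.09,0.006,0.15,0.015,-0.4,0.045,0.5,0.1206,0.0082,0.2,0.0191,-0.5242,0.0588,0.5,0.1206,0.008,0.2191,0.0191,-0.5242,0.0588,0.5,0.1206,0.008,0.2191,0.0191,-0.5242,0.0588,0.5,0.1206,0.008,0.2191,0.0191,-0.5242,0.0588], newtons=60)

```text
time_s: 3.52
ee_pos: [0.3919, -0.4004, 0.2378]
ee_rot: [-3.135, 0.523, -2.063]
contact_force: [0.3, -0.0, 0.5]
finger_gap: 0.501
grasp_force: 0.0
```

Run:
```python
from cell import *
from h import *
s=read_state(); R=frame(61.35,30); print(s["qpos"],s["finger_gap"])
R0=Ro.from_euler("xyz",s["ee_rot"]).as_matrix(); print(s["ee_pos"]+.155*R0[:,2],R0[:,2])
c=capture("wrist"); np.savez("w2.npz",**c); cv2.imwrite("pics/w2.png",c["frame"][:,:,::-1])
objs(c,(.014,),(.35,.75,-.45,-.15))
print(rel(s,R,g=(.4264,-.3335,.0225)))
```

```text
[-0.68235959  0.4130609  -0.16328605 -0.5657904  -1.16082099  0.46312783] 0.5006330576280466
[ 0.42937536 -0.33269034  0.10347594] [ 0.24197552  0.43688703 -0.8663588 ]
0.014 2281 [285. 196.] z 0.0125 (448.6, -292.8, 140.2, 13.8, 61.31)
0.014 1205 [119. 214.] z 0.0142 (563.2, -340.7, 98.3, 39.5, -83.85)
[ 0.0424  0.0023  0.0691 -0.0029 -0.0007  0.0071]
```

View pics/w2.png

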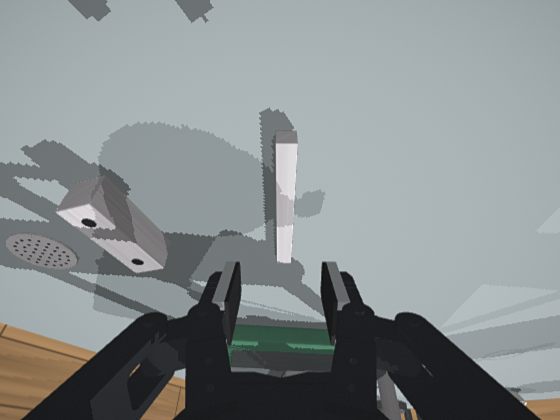

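The bar runs from (285,135) to (284,262), midway between the fingers; the close measurement agrees with the first to 2 mm along its length.

Call:
arm_command(motion=[0.5,0.022,0.001,0.034,0,0,0.004,0.5,0.0439,0.0023,0.06,-0.003,-0.0007,0.007,0.5,0.0439,0.0023,0.068,-0.003,-0.0007,0.007,0.5,0.0439,0.0023,0.068,-0.003,-0.0007,0.007,0.5,0.0439,0.0023,0.068,-0.003,-0.0007,0.007])

```text
time_s: 4.2
ee_pos: [0.3878, -0.4037, 0.1567]
ee_rot: [-3.142, 0.524, -2.072]
contact_force: [-0.1, 0.4, -0.7]
finger_gap: 0.499
grasp_force: 0.0
```

Run:
```python
from cell import *
from h import *
s=read_state(); R=frame(61.35,30); print(s["contact_force"])
R0=Ro.from_euler("xyz",s["ee_rot"]).as_matrix(); print(s["ee_pos"]+.155*R0[:,2],R0[:,2])
print(rel(s,R,g=(.4255,-.335,.0225)))
```

```text
[-0.10194467  0.44506036 -0.6797245 ]
[ 0.42508715 -0.33570341  0.02250459] [ 0.24068649  0.4389638  -0.86566783]
[-0.0008 -0.0001  0.0004 -0.0008  0.0007 -0.0012]
```

Call:
arm_command(motion=[1,0,0,0,0,0,0,1,0,0,0,0,0,0,1,0,0,0,0,0,0,1,0,0,0,0,0,0,1,0,0,0,0,0,0], newtons=80)

```text
time_s: 4.82
ee_pos: [0.3871, -0.404, 0.156]
ee_rot: [3.14, 0.525, -2.074]
contact_force: [-1.1, -0.8, 7.0]
finger_gap: 0.134
grasp_force: 78.6
```

Run:
```python
from cell import *
from h import *
# press fine pose: reuse top/scene views; pose from green base corners in the top view (depth-selected)
c=dict(np.load("top0.npz")); W=cloud(c); z=W[...,2]; hsv=cv2.cvtColor(c["frame"],cv2.COLOR_RGB2HSV)
for h,m in((.025,(abs(z-.025)<.008)&(W[...,0]>.35)&(W[...,0]<.85)&(abs(W[...,1]-.05)<.25)),(.05,(abs(z-.05)<.008)&(W[...,0]>.35)&(W[...,0]<.85)&(abs(W[...,1]-.05)<.25)),(.265,(abs(z-.29)<.012)&(abs(W[...,1]-.05)<.25))):
    uv=np.argwhere(m)[:,::-1]; print(h,m.sum(),rect(ray(c,uv,h)))
s=read_state()
R=frame(61.35,30)
print(s["finger_gap"],s["grasp_force"],rel(s,R,g=(.4255,-.335,.1325)))
```

```text
0.025 2689 (543.1, 88.0, 457.2, 186.4, -37.6)
0.05 908 (578.8, 25.6, 296.9, 40.4, -36.21)
0.265 1800 (377.6, 51.7, 724.5, 225.1, -0.3)
0.13382831952948843 78.562992811203 [-0.0568 -0.0005 -0.0951  0.0001  0.0015 -0.0027]
```

Call:
arm_command(motion=[1,-0.01,0,-0.018,0,0,0,1,-0.035,0,-0.06,0,0.001,-0.002,1,-0.057,-0.0005,-0.095,0,0.0015,-0.0027,1,-0.057,-0.0005,-0.095,0,0.0015,-0.0027])

```text
time_s: 5.32
ee_pos: [0.3891, -0.4033, 0.2706]
ee_rot: [-3.134, 0.521, -2.067]
contact_force: [0.1, 0.7, -2.6]
finger_gap: 0.135
grasp_force: 78.5
```

Run:
```python
from cell import *
from h import *
for n in ("scene","top"):
    c=dict(np.load(n+"0.npz")); W=cloud(c); z=W[...,2]
    b=(abs(W[...,0]-.6)<.12)&(abs(W[...,1]-.04)<.12)
    for h in(.08,.05):
        m=(abs(z-h)<.006)&b
        k,l,st,ce=cv2.connectedComponentsWithStats(m.astype(np.uint8))
        for i in range(1,k):
            if st[i,4]>30:
                uv=np.argwhere(l==i)[:,::-1]; print(n,h,st[i,4],np.round(ce[i]),rect(ray(c,uv,h)))
    if n=="scene":
        im=c["frame"][170:280,200:370,::-1]; cv2.imwrite("pics/bed.png",cv2.resize(im,None,fx=4.5,fy=4.5,interpolation=cv2.INTER_CUBIC))
c=capture("wrist"); objs(c,(.1,.115,.125),(.35,.6,-.45,-.2)); s=read_state(); print(s["finger_gap"],s["grasp_force"],s["contact_force"],s["ee_pos"])
```

```text
scene 0.08 283 [290. 223.] (608.1, 30.0, 93.2, 30.2, 54.34)
scene 0.08 38 [336. 227.] (698.9, -40.7, 22.1, 19.0, -33.58)
scene 0.05 2047 [282. 231.] (590.4, 43.3, 239.0, 103.4, -35.52)
scene 0.05 39 [335. 236.] (698.0, -41.7, 25.2, 21.7, -38.92)
top 0.08 112 [285. 195.] (594.4, 14.4, 34.4, 29.9, 53.1)
top 0.05 325 [296. 181.] (639.1, -18.2, 85.1, 40.0, -35.78)
top 0.05 517 [271. 216.] (539.7, 54.3, 147.6, 40.2, -36.07)
0.115 339 [281. 242.] z 0.117 (420.7, -348.4, 14.5, 10.1, -28.11)
0.125 2973 [281. 291.] z 0.1264 (446.2, -290.8, 149.1, 40.1, 67.81)
0.13005924659794763 78.50102305412292 [ 0.02902559 -0.19224364 -3.63891139] [ 0.38856023 -0.40271524  0.26824331]
```

View pics/bed.png

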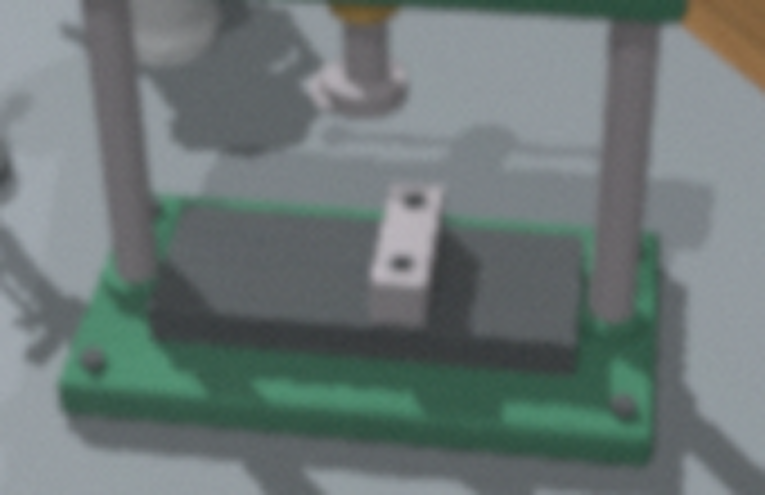

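The crop shows the bolted block top at crop (410,230), clear on the bed, with the inner (left) side free and the bed front edge at about (150,335)–(575,370). The estimates from scene and top agree to about 3 mm: stop ≈ (0.5975, 0.0428), yaw 54°.

```bash
cat >> h.py <<'E'
S=np.array([.5975,.0428,.05]); YP=54.0
P=np.array([[np.cos(np.radians(YP)),-np.sin(np.radians(YP)),0],[np.sin(np.radians(YP)),np.cos(np.radians(YP)),0],[0,0,1]])
def sp(x,y,z): return S+P@np.array([x,y,z])
def gp(s):
    R0=Ro.from_euler("xyz",s["ee_rot"]).as_matrix(); g=s["ee_pos"]+.155*R0[:,2]
    print("gp",np.round(g,4),"stop frame",np.round(P.T@(g-S),4),"F",np.round(P.T@s["contact_force"],1),"gap",s["finger_gap"],"tilt",np.degrees(np.arccos(-R0[2,2])),"yaw",np.degrees(np.arctan2(-R0[0,1],R0[1,1])))
E
python3 - <<'E'
from cell import *
from h import *
s=read_state(); R=frame(54,30); gp(s)
for p in((-.25,.011,.11),(-.15,.011,.075),(-.079,.011,.06),(-.079,.011,.03)): print(p,rel(s,R,g=sp(*p)).tolist())
E
```

```text
gp [ 0.426  -0.335   0.1339] stop frame [-0.4065 -0.0833  0.0839] F [-0.1 -0.1 -3.6] gap 0.13005924659794763 tilt 29.93689018953501 yaw 61.343790854621226
(-0.25, 0.011, 0.11) [-0.1584, 0.083, 0.061, 0.0616, -0.0009, 0.1124]
(-0.15, 0.011, 0.075) [-0.2269, 0.0703, 0.1408, 0.0616, -0.0009, 0.1124]
(-0.079, 0.011, 0.06) [-0.2804, 0.0613, 0.189, 0.0616, -0.0009, 0.1124]
(-0.079, 0.011, 0.03) [-0.2655, 0.0614, 0.215, 0.0616, -0.0009, 0.1124]
```

Call:
arm_command(motion=[1,-0.04,0.02,0.012,0.015,0,0.03,1,-0.08,0.04,0.03,0.03,0,0.06,1,-0.12,0.065,0.045,0.05,0,0.09,1,-0.158,0.083,0.061,0.0616,-0.0009,0.1124,1,-0.19,0.077,0.1,0.0616,-0.0009,0.1124,1,-0.2269,0.0703,0.1408,0.0616,-0.0009,0.1124,1,-0.25,0.066,0.165,0.0616,-0.0009,0.1124,1,-0.27,0.063,0.18,0.0616,-0.0009,0.1124,1,-0.2804,0.0613,0.189,0.0616,-0.0009,0.1124,1,-0.2804,0.0613,0.189,0.0616,-0.0009,0.1124,1,-0.2804,0.0613,0.189,0.0616,-0.0009,0.1124])

```text
time_s: 6.75
ee_pos: [0.4959, -0.0777, 0.242]
ee_rot: [3.136, 0.524, -2.202]
contact_force: [-0.5, -0.4, -2.4]
finger_gap: 0.13
grasp_force: 78.4
```

Run:
```python
from cell import *
from h import *
s=read_state(); R=frame(54,30); gp(s)
c=capture("scene"); im=c["frame"][150:280,200:370,::-1]; cv2.imwrite("pics/pre.png",cv2.resize(im,None,fx=4.5,fy=4.5,interpolation=cv2.INTER_CUBIC))
for p in((-.079,.011,.03),(-.079,.011,.0225)): print(p,rel(s,R,g=sp(*p)).tolist())
```

```text
gp [ 0.541  -0.0146  0.1078] stop frame [-0.0796  0.012   0.0578] F [-0.6  0.2 -2.4] gap 0.13043477076972285 tilt 30.00687190172702 yaw 53.97709002848401
(-0.079, 0.011, 0.03) [0.0133, -0.0005, 0.0244, 0.004, 0.0001, -0.0028]
(-0.079, 0.011, 0.0225) [0.0171, -0.0005, 0.0309, 0.004, 0.0001, -0.0028]
```

View pics/pre.png

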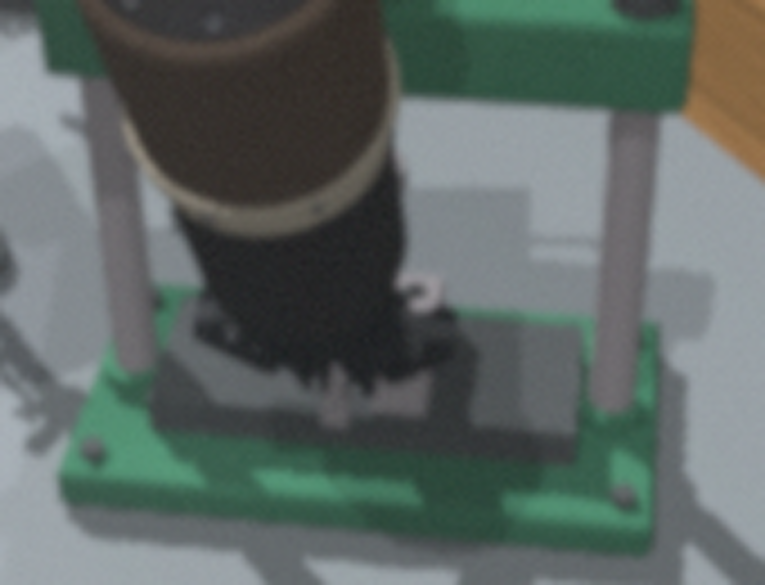

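The bar end shows at crop (335,410), to the inner side of the bolted block's front face at (400,395). Lowering now.

Call:
arm_command(motion=[1,0.006,0,0.012,0.002,0,0,1,0.0133,-0.0005,0.0244,0.004,0,-0.003,1,0.015,-0.0005,0.0274,0.004,0,-0.003,1,0.0168,-0.0005,0.0304,0.004,0,-0.003,1,0.0168,-0.0005,0.0304,0.004,0,-0.003])

```text
time_s: 7.42
ee_pos: [0.4971, -0.0768, 0.2072]
ee_rot: [-3.141, 0.524, -2.199]
contact_force: [0.2, -0.4, -2.2]
finger_gap: 0.129
grasp_force: 78.6
```

Run:
```python
from cell import *
from h import *
s=read_state(); gp(s)
c=capture("scene"); W=cloud(c); L=(W-S)@P
m=(c["frame"].min(-1)>115)&(abs(L[...,0]+.07)<.06)&(abs(L[...,1])<.04)&(L[...,2]>-.01)&(L[...,2]<.04)
k,l,st,ce=cv2.connectedComponentsWithStats(m.astype(np.uint8))
for i in range(1,k):
    if st[i,4]>8: print(st[i],np.round(np.percentile(L[l==i],[5,50,95],axis=0),4).tolist())
```

```text
gp [ 0.5427 -0.0141  0.073 ] stop frame [-0.0782  0.0109  0.023 ] F [-0.2 -0.3 -2.2] gap 0.12908387755644551 tilt 30.02110062945419 yaw 54.02629362796827
[289 225   7   6  26] [[-0.0307, -0.0288, 0.0266], [-0.0174, -0.0238, 0.0282], [-0.011, -0.0164, 0.0293]]
```

Call:
arm_command(motion=[1,0.0005,0,0.0009,0,0,0,1,0.0009,0,0.0016,0,0,0,1,0.0009,0,0.0016,0,0,0])

```text
time_s: 7.85
ee_pos: [0.4972, -0.0768, 0.206]
ee_rot: [-3.14, 0.525, -2.198]
contact_force: [-0.9, -0.2, 1.1]
finger_gap: 0.133
grasp_force: 78.9
```

Run:
```python
from cell import *
from h import *
s=read_state(); gp(s); print(s["torque"])
c=capture("scene"); im=c["frame"][190:260,240:330,::-1]; cv2.imwrite("pics/low.png",cv2.resize(im,None,fx=8,fy=8,interpolation=cv2.INTER_CUBIC))
```

```text
gp [ 0.5429 -0.014   0.0718] stop frame [-0.078   0.0108  0.0218] F [-0.7  0.6  1.1] gap 0.13313378937048148 tilt 30.05750375150912 yaw 54.03937625657829
[-1.30098913  1.10194117  0.15776945]
```

View pics/low.png

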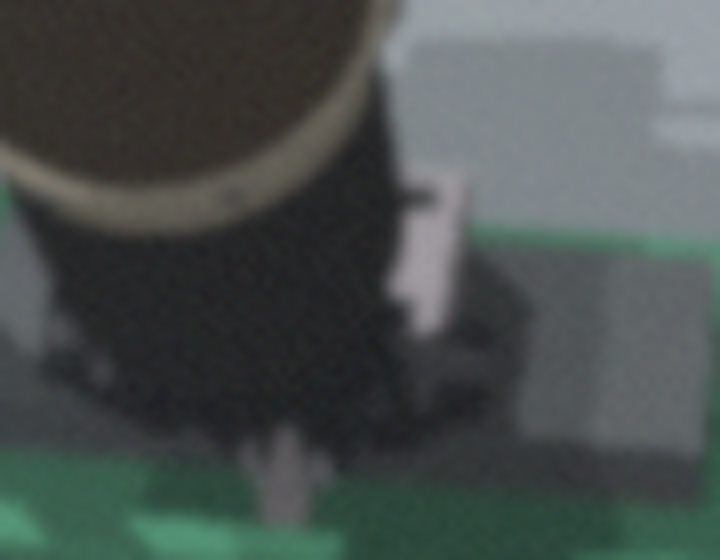

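The bar end is at crop (285,480), hanging out over the front edge; the force shows it has touched down. I'll release it and back out along the tool axis.

Call:
arm_command(motion=[0.75,0,0,0,0,0,0,0.6,0,0,0,0,0,0,0.6,0,0,0,0,0,0,0.6,0,0,-0.02,0,0,0,0.6,0.02,0,-0.06,0,0,0,0.6,0.05,0,-0.11,0,0,0,0.6,0.09,0,-0.16,0,0,0,0.6,0.13,0,-0.2,0,0,0,0.6,0.13,0,-0.2,0,0,0])

```text
time_s: 9.02
ee_pos: [0.3699, -0.2519, 0.3162]
ee_rot: [-3.137, 0.523, -2.201]
contact_force: [1.4, 0.0, -0.5]
finger_gap: 0.402
grasp_force: 0.0
```

```bash
cat >> h.py <<'E'
def bed(c,zs=(.014,.03),thr=100):
    """components of light metal tops on the bed, in the stop frame (mm, deg)"""
    W=cloud(c); L=(W-S)@P
    for h in zs:
        m=(abs(L[...,2]-h)<.006)&(L[...,0]>-.13)&(L[...,0]<.1)&(L[...,1]>-.05)&(L[...,1]<.11)&(c["frame"].min(-1)>thr)
        k,l,st,ce=cv2.connectedComponentsWithStats(m.astype(np.uint8))
        for i in range(1,k):
            if st[i,4]>25:
                uv=np.argwhere(l==i)[:,::-1]; q=ray(c,uv,.05+h); q=np.c_[q,np.full(len(q),.05+h)]
                print("h",h,st[i,4],np.round(ce[i]),rect(((q-S)@P)[:,:2]))
E
python3 - <<'E'
from cell import *
from h import *
s=read_state(); gp(s)
for n in("scene","top"): print(n); bed(capture(n),(.014,.03))
c=capture("scene"); np.savez("s2.npz",**c)
R=frame(78.7,40)
cen=np.array([.576,-.341,.0]); b=np.array([np.cos(np.radians(78.7)),np.sin(np.radians(78.7)),0])
for z,d in((.13,-.02),(.024,-.02)): print(rel(s,R,g=cen+d*b+[0,0,z]).tolist())
E
```

```text
gp [ 0.4162 -0.1898  0.1819] stop frame [-0.2948  0.01    0.1319] F [ 0.9 -1.1 -0.5] gap 0.40159488855911263 tilt 29.976436551130334 yaw 53.75331932958301
scene
h 0.014 217 [279. 235.] (-32.0, 8.8, 142.7, 14.4, -0.03)
h 0.014 39 [288. 237.] (-44.9, -14.2, 24.9, 16.4, 86.16)
h 0.03 275 [290. 223.] (-5.3, -16.1, 95.5, 30.2, 0.34)
top
h 0.014 121 [288. 208.] (-51.5, 11.1, 84.2, 13.4, 0.96)
h 0.03 82 [285. 195.] (-26.0, -13.8, 31.9, 28.4, -0.6)
[0.0849, -0.269, 0.0302, -0.2534, -0.1731, -0.3548]
[0.1379, -0.2686, 0.122, -0.2534, -0.1731, -0.3548]
```

Run:
```python
from cell import *
from h import *
c=dict(np.load("w1.npz")); print("filter",ray(c,[(113,215)],.003))
```

```text
filter [[ 0.69414398 -0.34306833]]
```

Call:
arm_command(motion=[0.45,0.015,-0.05,0,-0.05,-0.03,-0.07,0.45,0.03,-0.1,0,-0.1,-0.07,-0.14,0.45,0.045,-0.15,0,-0.15,-0.1,-0.21,0.45,0.06,-0.2,0.01,-0.2,-0.14,-0.28,0.45,0.075,-0.24,0.02,-0.2534,-0.1731,-0.3548,0.45,0.0849,-0.269,0.0302,-0.2534,-0.1731,-0.3548,0.45,0.0849,-0.269,0.0302,-0.2534,-0.1731,-0.3548,0.45,0.0849,-0.269,0.0302,-0.2534,-0.1731,-0.3548])

```text
time_s: 10.18
ee_pos: [0.5562, -0.4528, 0.2448]
ee_rot: [3.136, 0.701, -1.765]
contact_force: [0.2, 0.6, -0.5]
finger_gap: 0.551
grasp_force: 0.0
```

Run:
```python
from cell import *
from h import *
s=read_state(); gp(s)
c=capture("wrist"); np.savez("w3.npz",**c); W=cloud(c)
m=(abs(W[...,2]-.03)<.004)&(abs(W[...,0]-.576)<.07)&(abs(W[...,1]+.341)<.08)
k,l,st,ce=cv2.connectedComponentsWithStats(m.astype(np.uint8))
for i in range(1,k):
    if st[i,4]>100: print(st[i],rect(ray(c,np.argwhere(l==i)[:,::-1],.03)))
objs(capture("scene"),(.03,),(.5,.65,-.42,-.27),amin=30)
R=frame(78.7,40)
cen=np.array([.576,-.341,.0]); b=np.array([np.cos(np.radians(78.7)),np.sin(np.radians(78.7)),0])
for z,d in((.023,-.02),): print(rel(s,R,g=cen+d*b+[0,0,z]).tolist())
```

```text
gp [ 0.5747 -0.3545  0.1263] stop frame [-0.3349 -0.2151  0.0763] F [ 0.6  0.1 -0.5] gap 0.5514503554503475 tilt 40.16583660172613 yaw 79.07867568452222
[ 256  102   53   94 4178] (576.4, -343.9, 89.9, 29.4, 78.71)
0.03 520 [372. 360.] z 0.0287 (574.4, -343.3, 90.8, 31.4, 78.6)
[0.0711, 0.0021, 0.0748, 0.0074, 0.0029, 0.0024]
```

Call:
arm_command(motion=[0.45,0.024,0.001,0.024,0.003,0.001,0,0.45,0.05,0.002,0.05,0.007,0.003,0.002,0.45,0.0726,0.0021,0.0735,0.0074,0.0029,0.0024,0.45,0.0726,0.0021,0.0735,0.0074,0.0029,0.0024,0.45,0.0726,0.0021,0.0735,0.0074,0.0029,0.0024,1,0.0726,0.0021,0.0735,0.0074,0.0029,0.0024,1,0.0726,0.0021,0.0735,0.0074,0.0029,0.0024,1,0.0726,0.0021,0.0735,0.0074,0.0029,0.0024,1,0.0726,0.0021,0.0735,0.0074,0.0029,0.0024], newtons=100)

```text
time_s: 11.4
ee_pos: [0.5521, -0.4621, 0.145]
ee_rot: [-3.136, 0.696, -1.766]
contact_force: [0.5, -0.6, 7.5]
finger_gap: 0.33
grasp_force: 99.7
```

Run:
```python
from cell import *
from h import *
s=read_state(); gp(s); R0=Ro.from_euler("xyz",s["ee_rot"]).as_matrix()
g=s["ee_pos"]+.155*R0[:,2]; print(s["grasp_force"],rel(s,frame(78.7,40),g=g+[0,0,.11]).tolist())
for p in((-.25,.06,.10),(-.12,.06,.07),(-.02,.06,.05),(-.02,.06,.03)): print(p,rel(s,frame(54,40),g=sp(*p)).tolist())
```

```text
gp [ 0.5722 -0.3648  0.0261] stop frame [-0.3446 -0.2191 -0.0239] F [-0.2 -0.8  7.5] gap 0.32960045236040064 tilt 39.8954198316719 yaw 78.63182315699818
99.71559405326843 [-0.0703, -0.0011, -0.0844, -0.0041, -0.0018, 0.0019]
(-0.25, 0.06, 0.1) [-0.2421, 0.2548, 0.0397, 0.2728, -0.0009, 0.3323]
(-0.12, 0.06, 0.07) [-0.3134, 0.2007, 0.1387, 0.2728, -0.0009, 0.3323]
(-0.02, 0.06, 0.05) [-0.3702, 0.1591, 0.2124, 0.2728, -0.0009, 0.3323]
(-0.02, 0.06, 0.03) [-0.3573, 0.1592, 0.2278, 0.2728, -0.0009, 0.3323]
```

Call:
arm_command(motion=[1,-0.02,0,-0.025,0,0,0,1,-0.05,0,-0.06,0,0,0,1,-0.07,0,-0.084,0,0,0,1,-0.09,0.04,-0.07,0.05,0,0.06,1,-0.12,0.08,-0.05,0.09,0,0.11,1,-0.145,0.12,-0.035,0.13,0,0.16,1,-0.17,0.16,-0.02,0.17,0,0.21,1,-0.195,0.2,0,0.22,0,0.27,1,-0.225,0.235,0.02,0.25,0,0.31,1,-0.242,0.255,0.04,0.2728,0,0.3323,1,-0.265,0.237,0.073,0.2728,0,0.3323,1,-0.29,0.219,0.106,0.2728,0,0.3323,1,-0.3134,0.2007,0.1387,0.2728,0,0.3323,1,-0.333,0.187,0.163,0.2728,0,0.3323,1,-0.352,0.173,0.188,0.2728,0,0.3323,1,-0.3687,0.1595,0.211,0.2728,0,0.3323,1,-0.3687,0.1595,0.211,0.2728,0,0.3323,1,-0.3687,0.1595,0.211,0.2728,0,0.3323,1,-0.3687,0.1595,0.211,0.2728,0,0.3323])

```text
time_s: 13.78
ee_pos: [0.4775, -0.0207, 0.2175]
ee_rot: [3.138, 0.697, -2.203]
contact_force: [0.4, -0.2, -5.6]
finger_gap: 0.329
grasp_force: 99.7
```

Run:
```python
from cell import *
from h import *
s=read_state(); gp(s); print(s["grasp_force"])
c=capture("scene"); bed(c)
im=c["frame"][150:270,200:360,::-1]; cv2.imwrite("pics/blk.png",cv2.resize(im,None,fx=4.5,fy=4.5,interpolation=cv2.INTER_CUBIC))
for p in((-.022,.06,.03),(-.022,.06,.0265)): print(p,rel(s,frame(54,40),g=sp(*p)).tolist())
```

```text
gp [0.5358 0.0599 0.0987] stop frame [-0.0224  0.06    0.0487] F [ 0.1 -0.4 -5.6] gap 0.32887993485181816 tilt 39.94966872880711 yaw 53.93560304637681
99.67164516448975
h 0.014 100 [281. 227.] (-3.1, 8.7, 84.6, 13.4, 0.93)
h 0.014 35 [275. 249.] (-89.2, 9.3, 21.1, 11.9, 8.36)
h 0.03 265 [290. 223.] (-4.4, -16.1, 93.8, 30.2, 0.34)
(-0.022, 0.06, 0.03) [0.0118, 0.0002, 0.0146, 0.0015, -0.0009, -0.0027]
(-0.022, 0.06, 0.0265) [0.014, 0.0002, 0.0173, 0.0015, -0.0009, -0.0027]
```

View pics/blk.png

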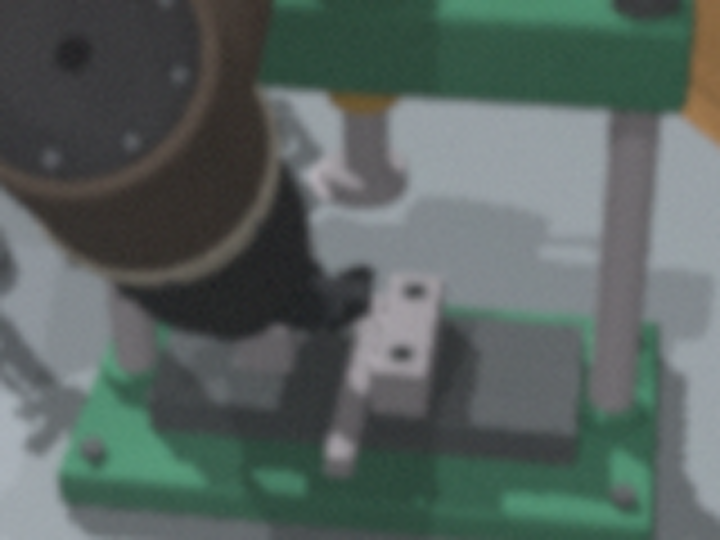

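The bar lies along the bolted block with its end out at crop (340,460), and the loose block hangs at (265,350) over the free bed. Lowering.

Call:
arm_command(motion=[1,0.007,0,0.009,0,0,0,1,0.0125,0.0002,0.0155,0.0015,-0.001,-0.0027,1,0.014,0.0002,0.0173,0.0015,-0.001,-0.0027,1,0.0145,0.0002,0.0178,0.0015,-0.001,-0.0027,1,0.0145,0.0002,0.0178,0.0015,-0.001,-0.0027])

```text
time_s: 14.45
ee_pos: [0.4778, -0.0199, 0.1947]
ee_rot: [3.141, 0.699, -2.198]
contact_force: [-3.9, -1.3, 5.4]
finger_gap: 0.333
grasp_force: 101.5
```

Run:
```python
from cell import *
from h import *
s=read_state(); gp(s)
```

```text
gp [0.5364 0.0609 0.076 ] stop frame [-0.0213  0.0601  0.026 ] F [-3.3  2.4  5.4] gap 0.33264332119803236 tilt 40.06043888516578 yaw 54.05895169358653
```

Call:
arm_command(motion=[1,-0.0008,-0.002,-0.001,0,0,0,1,-0.0008,-0.006,-0.001,0,0,0,1,0,-0.006,0,0,0,0,0.58,0,-0.006,0,0,0,0,0.58,0,-0.006,0,0,0,0,0.58,0,-0.006,0,0,0,0,0.58,0,-0.006,-0.02,0,0,0,0.58,0,-0.006,-0.05,0,0,0,0.58,0,0.006,-0.08,0,0,0,1,0,0.03,-0.09,0,0,0,1,0,0.03,-0.09,0,0,0,1,0,0.03,-0.09,0,0,0])

```text
time_s: 15.95
ee_pos: [0.4197, -0.0493, 0.2639]
ee_rot: [-3.14, 0.699, -2.198]
contact_force: [1.0, -1.1, -0.7]
finger_gap: 0.001
grasp_force: 0.0
```

Run:
```python
from cell import *
from h import *
s=read_state(); gp(s)
for n in("scene","top"): print(n); bed(capture(n))
for p in((-.06,.092,.055),(-.014,.092,.034),(-.014,.092,.026)): print(p,rel(s,frame(54,40),g=sp(*p)).tolist())
```

```text
gp [0.4784 0.0313 0.1453] stop frame [-0.0793  0.0896  0.0953] F [-0.3 -1.4 -0.7] gap 0.0010617186020222776 tilt 40.034041523661685 yaw 54.03588637647169
scene
h 0.014 211 [279. 234.] (-30.5, 8.9, 139.6, 14.3, -0.03)
h 0.014 28 [290. 237.] (-44.1, -18.6, 17.3, 11.2, -83.05)
h 0.03 234 [264. 221.] (-1.9, 51.4, 92.0, 30.2, 0.3)
h 0.03 275 [290. 223.] (-4.8, -16.0, 94.5, 29.9, -0.2)
top
h 0.014 76 [284. 205.] (-37.3, 11.0, 55.9, 12.5, 0.96)
h 0.03 90 [285. 195.] (-25.3, -14.5, 32.3, 30.0, 1.24)
h 0.03 86 [272. 214.] (-24.4, 53.3, 30.4, 28.0, 1.03)
(-0.06, 0.092, 0.055) [0.011, 0.0024, 0.0432, -0.0004, 0.0006, 0.0012]
(-0.014, 0.092, 0.034) [-0.0107, 0.0024, 0.0889, -0.0004, 0.0006, 0.0012]
(-0.014, 0.092, 0.026) [-0.0056, 0.0024, 0.095, -0.0004, 0.0006, 0.0012]
```

Call:
arm_command(motion=[1,0.011,-0.0026,0.0432,0,0,0,1,0,-0.0026,0.065,0,0,0,1,-0.0107,-0.0026,0.0889,0,0,0,1,-0.006,-0.0026,0.0945,0,0,0,1,-0.006,-0.0026,0.0945,0,0,0,1,-0.006,-0.008,0.0945,0,0,0,1,-0.006,-0.0125,0.0945,0,0,0,1,-0.006,-0.017,0.0945,0,0,0,1,-0.006,-0.021,0.0945,0,0,0,1,-0.006,-0.0255,0.0945,0,0,0,1,-0.006,-0.0255,0.0945,0,0,0])

```text
time_s: 17.42
ee_pos: [0.4789, -0.0113, 0.1947]
ee_rot: [-3.142, 0.698, -2.199]
contact_force: [-0.8, -0.1, 0.2]
finger_gap: 0.005
grasp_force: 0.7
```

Run:
```python
from cell import *
from h import *
s=read_state(); gp(s)
for n in("scene","top"): print(n); bed(capture(n))
```

```text
gp [0.5375 0.0694 0.076 ] stop frame [-0.0138  0.0642  0.026 ] F [-0.5  0.6  0.2] gap 0.004579367761982624 tilt 40.014122608348224 yaw 54.01831725757462
scene
h 0.014 114 [281. 229.] (-12.6, 6.2, 103.8, 15.5, 0.01)
h 0.03 48 [273. 211.] (32.0, 36.6, 26.0, 21.0, 8.58)
h 0.03 267 [290. 223.] (-3.7, -15.9, 92.4, 30.0, -0.0)
h 0.03 40 [272. 229.] (-36.2, 26.9, 22.2, 15.4, -81.42)
top
```

Call:
arm_command(motion=[1,0,-0.002,0,0,0,0,1,0,-0.0035,0,0,0,0,1,0,-0.0045,0,0,0,0,1,0,-0.005,0,0,0,0,1,0,-0.005,0,0,0,0])

```text
time_s: 18.15
ee_pos: [0.4821, -0.0128, 0.1947]
ee_rot: [3.138, 0.7, -2.199]
contact_force: [-4.8, 6.5, 2.4]
finger_gap: -0.004
grasp_force: 3.5
```

Run:
```python
from cell import *
from h import *
s=read_state(); gp(s)
```

```text
gp [0.5403 0.0683 0.0761] stop frame [-0.013   0.0613  0.0261] F [2.4 7.7 2.4] gap -0.0038709610500592497 tilt 40.086106682700134 yaw 54.13027861629105
```

Call:
arm_command(motion=[1,0,-0.001,0,0,0,0,1,0,-0.002,0,0,0,0,1,0,-0.002,0,0,0,0])

```text
time_s: 18.52
ee_pos: [0.4836, -0.0136, 0.1948]
ee_rot: [3.137, 0.7, -2.199]
contact_force: [-4.1, 8.4, 3.9]
finger_gap: 0.002
grasp_force: 4.3
```

Run:
```python
from cell import *
from h import *
s=read_state(); gp(s)
```

```text
gp [0.5417 0.0676 0.0762] stop frame [-0.0127  0.0597  0.0262] F [4.4 8.2 3.9] gap 0.0021173100954125232 tilt 40.110317675350345 yaw 54.164182294497124
```

Call:
arm_command(motion=[1,0,-0.001,0,0,0,0,1,0,-0.002,0,0,0,0,1,0,-0.003,0,0,0,0,1,0,-0.003,0,0,0,0])

```text
time_s: 19.02
ee_pos: [0.485, -0.0143, 0.1948]
ee_rot: [3.133, 0.701, -2.2]
contact_force: [-8.6, 13.1, 7.6]
finger_gap: 0.002
grasp_force: 7.4
```

Run:
```python
from cell import *
from h import *
s=read_state(); gp(s)
for n in("scene","top"): print(n); bed(capture(n))
```

```text
gp [0.5427 0.0674 0.0763] stop frame [-0.0123  0.0588  0.0263] F [ 5.6 14.7  7.6] gap 0.0017831515651988868 tilt 40.16796678553582 yaw 54.272006788288294
scene
h 0.03 50 [276. 211.] (35.0, 27.8, 23.8, 21.3, -83.19)
h 0.03 265 [290. 223.] (-4.4, -15.8, 93.7, 30.1, -0.83)
h 0.03 36 [273. 229.] (-35.8, 23.3, 19.8, 15.4, -81.53)
top
```

Call:
arm_command(motion=[1,0,-0.0015,0,0,0,0,1,0,-0.003,0,0,0,0,1,0,-0.003,0,0,0,0])

```text
time_s: 19.5
ee_pos: [0.4862, -0.0147, 0.1947]
ee_rot: [3.127, 0.702, -2.201]
contact_force: [-13.5, 17.8, 11.1]
finger_gap: 0.001
grasp_force: 11.1
```

Run:
```python
from cell import *
from h import *
s=read_state(); gp(s)
```

```text
gp [0.5434 0.0674 0.0764] stop frame [-0.0119  0.0582  0.0264] F [ 6.4 21.4 11.1] gap 0.001004178486093093 tilt 40.23051531919651 yaw 54.40033979380623
```

Call:
arm_command(motion=[1,0,0.006,0,0,0,0,1,0,0.015,0,0,0,0,1,0,0.02,0,0,0,0,1,0,0.02,-0.03,0,0,0,1,0,0.02,-0.09,0,0,0,0.5,0.02,0.02,-0.15,0,0,0,0.5,0.05,0.02,-0.2,0,0,0,0.5,0.05,0.02,-0.2,0,0,0])

```text
time_s: 20.5
ee_pos: [0.3737, -0.1449, 0.3176]
ee_rot: [-3.136, 0.698, -2.2]
contact_force: [0.4, 0.6, -0.3]
finger_gap: 0.502
grasp_force: 0.0
```

Run:
```python
from cell import *
from h import *
s=read_state(); gp(s)
for n in("scene","top"): print(n); bed(capture(n))
c=capture("scene"); im=c["frame"][190:265,230:340,::-1]; cv2.imwrite("pics/snug.png",cv2.resize(im,None,fx=7,fy=7,interpolation=cv2.INTER_CUBIC))
```

```text
gp [ 0.433  -0.0648  0.1988] stop frame [-0.1838  0.0698  0.1488] F [ 0.7  0.  -0.3] gap 0.5020458645413013 tilt 40.006918322647486 yaw 53.74925524549248
scene
h 0.014 201 [279. 237.] (-26.4, 12.9, 147.3, 62.0, 19.76)
h 0.03 275 [273. 220.] (-0.5, 28.1, 94.7, 30.1, 0.6)
h 0.03 273 [290. 223.] (-4.0, -15.8, 93.0, 30.1, -0.83)
top
h 0.014 56 [294. 211.] (-73.1, 7.4, 39.1, 13.4, 0.98)
h 0.03 82 [285. 195.] (-26.6, -13.7, 31.5, 28.2, 0.95)
h 0.03 76 [276. 207.] (-23.1, 29.8, 28.8, 27.2, -88.74)
```

View pics/snug.png

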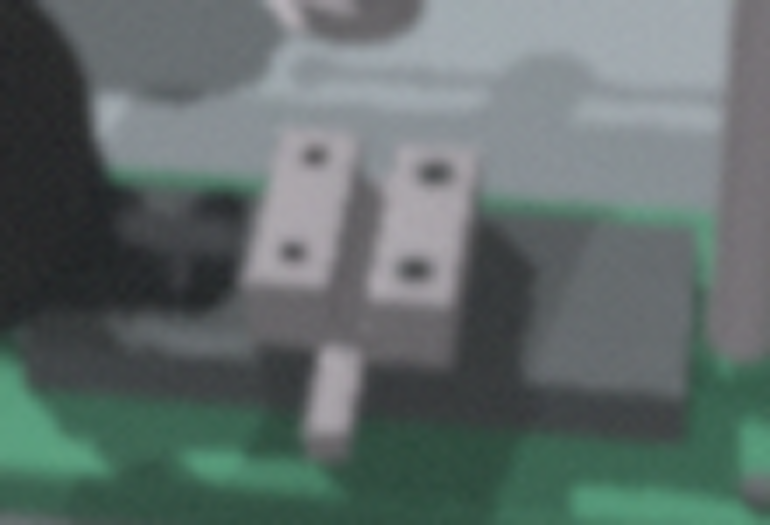

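The two blocks stand at crop (300,210) and (420,230) with the bar snug between them and its end out at (330,400). The measured block spacing is 43.9 mm (44 expected), and the ends are about 3.5 mm apart. Next I grip the bar.

Run:
```python
from cell import *
from h import *
s=read_state()
for p in((-.13,.0075,.109),(-.08,.0075,.0225)): print(p,rel(s,frame(54,30),g=sp(*p)).tolist())
```

```text
(-0.13, 0.0075, 0.109) [-0.0414, -0.0638, 0.064, -0.0003, 0.175, -0.0007]
(-0.08, 0.0075, 0.0225) [-0.0241, -0.0637, 0.1624, -0.0003, 0.175, -0.0007]
```

Call:
arm_command(motion=[0.6,-0.02,-0.03,0.02,0,0.08,0,0.6,-0.0414,-0.0638,0.04,0,0.175,-0.0007,0.6,-0.0414,-0.0638,0.064,0,0.175,-0.0007,0.6,-0.036,-0.0638,0.095,0,0.175,-0.0007,0.6,-0.03,-0.0637,0.13,0,0.175,-0.0007,0.6,-0.0255,-0.0637,0.1545,0,0.175,-0.0007,0.6,-0.0255,-0.0637,0.1545,0,0.175,-0.0007,0.6,-0.0255,-0.0637,0.1545,0,0.175,-0.0007])

```text
time_s: 21.65
ee_pos: [0.4966, -0.0827, 0.2138]
ee_rot: [3.141, 0.523, -2.197]
contact_force: [-0.2, 0.5, -0.1]
finger_gap: 0.401
grasp_force: 0.0
```

Run:
```python
from cell import *
from h import *
s=read_state(); gp(s)
print(rel(s,frame(54,30),g=sp(-.08,.0075,.0225)).tolist())
for n in("scene","wrist"):
    c=capture(n); W=cloud(c); L=(W-S)@P
    m=(abs(L[...,2]-.014)<.005)&(L[...,0]<-.05)&(L[...,0]>-.11)&(abs(L[...,1]-.007)<.015)&(c["frame"].min(-1)>90)
    uv=np.argwhere(m)[:,::-1]; print(n,m.sum())
    if m.sum()>10: q=ray(c,uv,.064); q=np.c_[q,np.full(len(q),.064)]; print(rect(((q-S)@P)[:,:2]))
```

```text
gp [ 0.5419 -0.02    0.0795] stop frame [-0.0835  0.0081  0.0295] F [ 0.2  0.5 -0.1] gap 0.40139346744850335 tilt 29.957161065963152 yaw 54.14954320060596
[0.0006, -0.0004, 0.0078, 0.0015, -0.0007, 0.0022]
scene 56
(-83.2, 6.0, 38.6, 13.8, 1.01)
wrist 1223
(-77.3, 7.4, 48.6, 13.6, 0.35)
```

Call:
arm_command(motion=[0.6,0.0006,-0.0005,0.005,0,0,0.001,0.6,0.0006,-0.0005,0.0078,0.001,0,0.002,0.6,0.0006,-0.0005,0.0078,0.001,0,0.002,0.72,0.0006,-0.0005,0.0078,0.001,0,0.002,0.8,0.0006,-0.0005,0.0078,0.001,0,0.002,0.83,0.0006,-0.0005,0.0078,0.001,0,0.002,0.86,0.0006,-0.0005,0.0078,0.001,0,0.002,0.89,0.0006,-0.0005,0.0078,0.001,0,0.002,0.89,0.0006,-0.0005,0.0078,0.001,0,0.002], newtons=20)

```text
time_s: 22.88
ee_pos: [0.4984, -0.0807, 0.2066]
ee_rot: [3.141, 0.523, -2.2]
contact_force: [-3.9, 0.4, 2.2]
finger_gap: 0.152
grasp_force: 21.9
```

Run:
```python
from cell import *
from h import *
s=read_state(); gp(s); print(s["grasp_force"],P.T@s["torque"])
```

```text
gp [ 0.5439 -0.0181  0.0723] stop frame [-0.0808  0.0076  0.0223] F [-2.   3.3  2.2] gap 0.1519644469275549 tilt 29.971648153391673 yaw 53.95197022608039
21.87599927186966 [0.98614092 1.5395939  0.65400474]
```

Call:
arm_command(motion=[1,0,0.0006,0,0,0,0,1,0,0.0006,0,0,0,0], newtons=40)

```text
time_s: 23.12
ee_pos: [0.4982, -0.0806, 0.2067]
ee_rot: [-3.141, 0.523, -2.2]
contact_force: [-2.6, -0.8, 2.4]
finger_gap: 0.147
grasp_force: 43.9
```

Run:
```python
from cell import *
from h import *
s=read_state(); gp(s); print(s["grasp_force"],P.T@s["torque"]); print(rel(s,frame(54,30),g=sp(-.1808,.0078,.0225)).tolist(),rel(s,frame(54,30),g=sp(-.0928,.0078,.0225)).tolist()); bed(capture("scene"),(.03,))
```

```text
gp [ 0.5438 -0.018   0.0724] stop frame [-0.0807  0.0077  0.0224] F [-2.2  1.6  2.4] gap 0.1469689161954347 tilt 29.976040255892972 yaw 53.929717697815825
43.892582058906555 [0.61948768 1.73244935 0.46337926]
[0.0867, -0.0001, -0.05, -0.0007, -0.0004, -0.001] [0.0105, -0.0, -0.0061, -0.0007, -0.0004, -0.001]
h 0.03 99 [294. 220.] (2.8, -25.3, 80.2, 15.9, 4.14)
```

Call:
arm_command(motion=[1,0.0043,0.0002,-0.0025,0,0,0,1,0.0108,0.0003,-0.0063,0,0,0,1,0.0195,0.0003,-0.0113,0,0,0,1,0.026,0.0003,-0.015,0,0,0,1,0.026,0.0003,-0.015,0,0,0])

```text
time_s: 23.8
ee_pos: [0.4798, -0.1055, 0.2067]
ee_rot: [-3.142, 0.523, -2.201]
contact_force: [-1.1, -0.7, -1.4]
finger_gap: 0.147
grasp_force: 43.7
```

Run:
```python
from cell import *
from h import *
s=read_state(); gp(s); bed(capture("scene"),(.014,.03)); bed(capture("top"),(.03,))
```

```text
gp [ 0.5255 -0.043   0.0724] stop frame [-0.1117  0.0079  0.0224] F [-1.2  0.5 -1.4] gap 0.14662798204960759 tilt 29.95294144566556 yaw 53.87318726980684
h 0.03 162 [293. 221.] (-2.9, -22.9, 91.6, 25.9, 7.26)
h 0.03 58 [274. 207.] (-18.7, 35.4, 36.2, 21.9, -42.63)
```

Call:
arm_command(motion=[1,0.0087,0,-0.005,0,0,0,1,0.0173,0,-0.01,0,0,0,1,0.026,0,-0.015,0,0,0,1,0.0346,0,-0.02,0,0,0,1,0.0433,0,-0.025,0,0,0,1,0.052,0,-0.03,0,0,0,1,0.0606,0,-0.035,0,0,0,1,0.078,0,-0.045,0,0,0,1,0.1,0,-0.0575,0,0,0,1,0.13,0,-0.075,0,0,0,1,0.13,0,-0.075,0,0,0])

```text
time_s: 25.28
ee_pos: [0.3905, -0.2274, 0.2064]
ee_rot: [3.14, 0.523, -2.203]
contact_force: [0.1, -0.7, -2.1]
finger_gap: 0.146
grasp_force: 43.4
```

Run:
```python
from cell import *
from h import *
s=read_state(); gp(s); print(s["grasp_force"])
for n in("scene","top"): print(n); bed(capture(n),(.03,))
for z in(-.02,-.0265): print(rel(s,frame(54,30),g=sp(-.26,.0077,z)).tolist())
```

```text
gp [ 0.436  -0.1649  0.0721] stop frame [-0.2629  0.0086  0.0221] F [-0.5 -0.5 -2.1] gap 0.14571989084184506 tilt 29.94092837152558 yaw 53.817180579009424
43.415958881378174
scene
h 0.03 281 [290. 223.] (-5.1, -15.8, 95.1, 30.1, -0.83)
top
h 0.03 83 [285. 195.] (-26.0, -13.8, 31.9, 28.4, -0.6)
h 0.03 81 [276. 207.] (-23.5, 30.5, 29.2, 27.4, 88.17)
[0.0186, -0.001, 0.0379, -0.0007, -0.001, -0.0033]
[0.0219, -0.001, 0.0436, -0.0007, -0.001, -0.0033]
```

Call:
arm_command(motion=[1,0.01,0,0.02,0,0,0,1,0.0186,0,0.0379,0,0,0,1,0.0219,0,0.0436,0,0,0,1,0.023,0,0.0448,0,0,0,1,0.023,0,0.0448,0,0,0])

```text
time_s: 26.0
ee_pos: [0.3937, -0.2237, 0.1569]
ee_rot: [-3.141, 0.524, -2.199]
contact_force: [-0.6, 0.3, -1.1]
finger_gap: 0.149
grasp_force: 43.4
```

Run:
```python
from cell import *
from h import *
s=read_state(); gp(s)
```

```text
gp [ 0.4393 -0.161   0.0226] stop frame [-0.2579  0.0082 -0.0274] F [-0.1  0.7 -1.1] gap 0.14859174067908315 tilt 29.998842708098998 yaw 53.977552658659114
```

Nearly touching. I'll go 1 mm more, release and withdraw.

Call:
arm_command(motion=[1,0.0004,0,0.0008,0,0,0,1,0.0005,0,0.0009,0,0,0,0.75,0.0005,0,0.0009,0,0,0,0.5,0.0005,0,0.0009,0,0,0,0.5,0.0005,0,0.0009,0,0,0,0.5,0,0,-0.02,0,0,0,0.5,0,0,-0.08,0,0,0,0.5,0,0,-0.14,0,0,0,0.5,0.03,0,-0.2,0,0,0,0.5,0.03,0,-0.2,0,0,0,0.5,0.03,0,-0.2,0,0,0])

```text
time_s: 27.38
ee_pos: [0.3185, -0.3259, 0.3154]
ee_rot: [-3.14, 0.523, -2.202]
contact_force: [0.2, 0.6, -0.2]
finger_gap: 0.505
grasp_force: 0.0
```

Run:
```python
from cell import *
from h import *
s=read_state(); gp(s)
for n in("scene","top"):
    c=capture(n); print(n); bed(c,(.03,)); objs(c,(.014,),(.38,.54,-.22,-.03),amin=60)
c=capture("scene"); im=c["frame"][185:385,180:400,::-1]; cv2.imwrite("pics/end.png",cv2.resize(im,None,fx=2.9,fy=2.9,interpolation=cv2.INTER_CUBIC))
```

```text
gp [ 0.3643 -0.2635  0.1812] stop frame [-0.3849  0.0086  0.1312] F [ 0.6  0.2 -0.2] gap 0.5048737754043108 tilt 29.97324591940326 yaw 53.82702673211778
scene
h 0.03 279 [273. 220.] (0.1, 28.2, 93.6, 30.1, 0.6)
h 0.03 277 [290. 223.] (-4.0, -15.9, 93.0, 30.0, -0.0)
0.014 197 [271. 293.] z 0.0125 (484.4, -101.3, 95.5, 14.3, 54.73)
top
h 0.03 96 [285. 195.] (-25.4, -14.2, 33.0, 29.9, -0.6)
h 0.03 90 [276. 207.] (-23.0, 30.2, 29.7, 28.9, -89.02)
0.014 191 [327. 235.] z 0.0136 (472.9, -114.7, 139.2, 14.3, 54.36)
```

View pics/end.png

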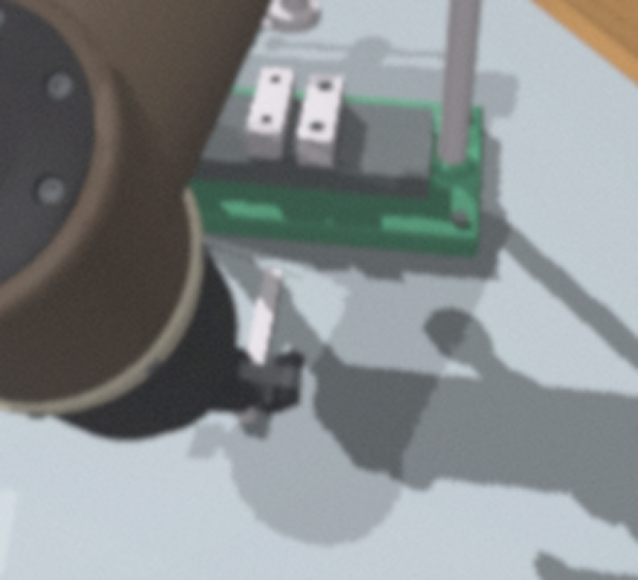

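The two blocks stand parallel at (270,110) and (320,118), 44.1–44.4 mm centre to centre, which is a 14 mm gap. The bar lies flat on the counter at (265,320) and the gripper is clear.

```bash
python3 -c "
from cell import *
print(hand_in())"
```

```text
the job is handed in; nothing more can be done
None
```

I handed the job in at about 27 s of the 72 s allowed; the hand-in gave no verdict. By my last measurements, the loose block stands parallel to the bolted one with a gap of about 14 mm and ends level to about 4 mm. The bar lies flat on the counter in front of the press. I never went near the chamber or the filter plates, though I didn't re-measure where they stand at the end.

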